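# Load a round blank and tighten the clamp with its ratchet lever

## Robot

A 6-joint arm with a two-finger parallel gripper is mounted at the origin on a cart in front of the work surface, level with it; the furniture and walls round the work are solid. World frame = base frame: x ahead of the robot, y to its left, z up, the work surface at z = 0. Lengths are in m, angles in rad, forces in N, time in s.
With the tool pointing down it reaches from about 0.325 to 0.85 m from the base axis. Payload 15.5 kg.
Tool frame: the origin (TCP) lies at the centre of the arm's flange, where the gripper is bolted on; the fingertips stand 191 mm ahead of it and the grasp point (between the pads) lies 172 mm ahead of it (arm.nose_length is the distance from the TCP to the fingertips, in m); z points along the fingers, y is the direction in which the jaws open and shut (so a half turn about z gives the same grasp; the last joint's range is limited). The gripper opens to 91 mm and grips with 3 to 60 N. Pads are 32 mm wide; open, the fingers measure 118 mm over their backs; the gripper's body (76 mm by 178 mm) begins 60 mm behind the grasp point.
Start: joints at [1.141, 0.494, 1.345, -0, 1.302, -0.096], TCP at [0.205, 0.59, 0.405] pointing down, gripper open.
Joint ranges: [-2.91, 2.91], [-0.82, 2.16], [0.22, 2.67], [-1.22, 4.37], [0.12, 2.79], [-3.08, 3.08]. Speed limits (rad/s): [1.89, 1.89, 2.57, 3.01, 3.01, 3.01].

## Interface

Orientations are given as a 3x3 rotation matrix whose columns are the frame's x, y, z axes.
In Python, from cell import get_obs, viewer, workorder, arm gives the robot as it stands.
- The arm moves only by the shell command python3 -m creep 'ROWS' [OPENING] [FORCE]. ROWS is JSON, a list that holds one entry, the list of rows, each a list of 6 numbers: the shift along the world's x, y, z as a fraction of full scale, then the turn, a rotation vector about the world's x, y, z as a fraction of full scale. In form: [[[dx, dy, dz, rx, ry, rz], ...]]. A call has exactly 5 rows; each row is the pose to reach, as a shift and turn from the pose measured when the call began; what a row does not reach only later rows make up. Full scale, the value 1, is 400 mm for a shift and pi/2 rad for a turn. A row lasts 1/10 s, in which the tool goes at most 50 mm and 8.59 degrees, less where a joint would pass 70% of its speed; a pose out of reach is approached as far as the arm can. A call with a number of a shift or a turn outside -1 to 1 is refused whole. A call with a gripper value outside its range is refused whole. OPENING is the finger opening in mm, from 0 to 91.2, set as the call begins (- or left out, the last holds). The fingers move at their own pace and stop on an object; FORCE is the grip in N (left out, the last holds). Time passes only in rows, so rows that repeat a pose let the fingers close, or fill a call up. It gives the time, the measured TCP pose, the force and the opening at its end, in the units of the state.
- get_obs(): the state, without advancing time (a new reading comes with each control period).
- viewer.snapshot(name): name is "scene" or "side" or "wrist"; returns the picture (480x640x3 uint8, blue, green, red); there is no depth.
- viewer.camera_params(name): a dict with "fx", "fy", "cx", "cy" (pixels), "T" (4x4, takes a point from camera to world coordinates). Camera axes: x right, y up, looking along -z (the intrinsics and any distortion apply to the point x, -y, -z); pixel columns grow to the right and rows downward; lengths in m; the calibration is good to about 2 mm. A picture is of the moment at which its call begins: read the wrist's pose just before it. camera_params takes no time and is no camera call; for the wrist camera it gives the pose at the moment of the call.
- workorder.finish_job(): hands the job in, once; it reports no verdict.
The state is a dict: "clock": time; "joints": joint angles; "qd": joint speeds; "joint_torque": joint torques, N m; "tcp_pos": TCP position; "eef_rot": TCP orientation; "force": force on the tool from outside, world axes, zero at the start; "wrist_torque": the same for the moment, N m; "finger_gap": finger opening in m.
Only numpy, scipy, OpenCV 4.12 (cv2) and the standard library are available. Lean on these libraries where they do the work, as an engineer would, in place of code of your own. Each camera call takes 0.05 s, during which the arm holds its last target.

## Task

Take the front round blank out of the sloped feed rack, so that the two behind it roll down to the lip, and lay it centrally on the seat between the jaws of the bolt-down clamp. Then let go of it and tighten the clamp bolt all the way to its stop by swinging the ratchet lever back and forth between its two posts, until the pad grips the blank. Leave the other blanks in the rack and do not shift the things standing round about.

Things in the scene. Friction and masses are not known exactly. Their poses are not given: they have to be found in the camera images.
- feed_rack: Fixed rack, one lane sloped 10 degrees, 175 x 110 x 75 mm, left or right of the middle (clamp on the other side). Origin under its middle, on the bench; x points up the lane, z up. Lane floor 34 mm wide, so the blanks' ends overhang it. Side guides (60 mm wide outside, 24 mm above the floor) begin 27 mm behind the front blank's axis. A 12 mm lip stops the front blank.
- lane_front (a point): Where the axis of the front blank lies at its middle when it rests against the lip, 50 mm above the bench.
- blank_1: The front blank at the start: a plain steel cylinder, 32 mm diameter, 50 mm long, 0.15 to 0.31 kg. Origin at its centre; its y axis is the cylinder axis (it rolls, so its x and z axes turn). Lies across the lane, so it can be pinched by its two end faces (50 mm).
- blank_2: The second blank in the lane, same size, 33 mm up the lane. When the front one is taken it rolls down to the lip.
- blank_3: The third blank in the lane, same size, behind the second.
- clamp: Fixed clamp, base 200 x 75 x 12 mm. Origin under its middle, on the bench, z up. Along its x: fixed jaw (face -74 mm), seat, moving pad (face -32 to -30 mm when loose), grey housing, bolt axis (+30 mm, y = 0), lever pointing to +x. Jaws and seat are 34 mm wide in y. Tops above the bench: seat 30, jaws 58, lever ring 68, bolt head 77 mm.
- jaw_centre (a point): Middle of the open gap between the jaws, at the height of a seated blank's centre (46 mm above the bench, 16 above the seat), x = -52 mm in the clamp's frame. The blank goes here, axis along the clamp's y. The gap is 42 to 44 mm at the start; tightening pushes the blank to the fixed jaw, about 6 mm to -x of this point.
- bolt (a joint): Angle of the clamp bolt; grows clockwise seen from above (tightens). 0 to 0.4 rad at the start, hard stop (fully tight) at 3.2. It moves the pad 5 mm per rad towards the fixed jaw on a spring of 3 N per mm; the pad meets the blank at about 2.4 rad. Turned by the ratchet: about 2 N at the grip, much more at the stop.
- ratchet (a joint): Angle of the lever, -0.6 to 0.6 rad between two posts (64 mm high, 55 mm from the bolt axis). 0: along the clamp's +x; grows clockwise seen from above. Clockwise it takes the bolt along; back, it clicks over teeth of 0.35 rad and leaves the bolt, so up to one tooth is lost in each swing. Moves lightly, stays where left.
- grip (a point): Middle of the lever's upright round grip (18 mm diameter, from 67 to 125 mm above the bench, no top flange), 100 mm from the bolt axis, 96 mm above the bench. Can be pushed from either side or straddled; needs no grasp.
- wood_block: Bystander: tapered wooden block standing upright between rack and clamp, 35 x 80 mm, 150 mm tall. Origin at the centre of its underside.
- nut_tray: Bystander, fixed to the bench: small tray of nuts, 91 x 126 x 30 mm, near the robot. Origin at the centre of its underside.
- bolt_2: Bystander: bolt standing on its head, 25 mm wide, 60 mm tall. Origin at the centre of its underside.
- tin: Bystander: lidded round tin, 68 mm diameter, 42 mm tall, at the right. Origin at the centre of its underside.
- pad: The moving jaw's spring-loaded steel pad, 34 mm wide and 26 mm high, which presses the blank against the fixed jaw. Origin 22 mm to the clamp's +x of its pressing face.
Things that resemble listed ones, but are neither listed nor needed, are in the scene too. Leave any pink look-alike of the blank_2 alone.

How it is judged:
By the outcome, as a careful person would: the job done as asked, in the order asked, and still so for the second after the job is handed in, with the robot touching nothing.
It also fails if it takes over 58 s, if anything falls off the work surface, if the arm or the gripper's body presses on something with over 40 N, if the wrist force passes 120 N, or if a joint passes its speed limit or range.

## Working session

There is one attempt and no reset: what is moved stays moved. The work goes in short steps, Python scripts to look and compute and a shell command to move; the robot and the scene stay as the last step left them, time stands still between calls to the robot, and variables do not carry over. Pictures are saved under pics/ and viewed, and the job is handed in when it is done.

```bash
ls; mkdir -p pics; python3 - <<'E'
from cell import get_obs, viewer, workorder, arm
import cv2
o=get_obs();print(o)
for n in ["scene","side","wrist"]:
    im=viewer.snapshot(n);cv2.imwrite(f"pics/{n}0.png",im)
    print(n,viewer.camera_params(n))
E
```

```text
pics
{'clock': 0.0, 'joints': array([ 1.14050751e+00,  4.94180988e-01,  1.34611894e+00, -1.09479320e-06,
        1.30252318e+00, -9.55295765e-02]), 'qd': array([ 0.00121349, -0.00095174, -0.00035185, -0.00062655, -0.00083582,
        0.0002312 ]), 'joint_torque': array([-3.49980081e-03, -8.78841233e+01, -3.81850576e+01,  7.03589036e-02,
        5.31067431e-02, -1.22181614e-04]), 'tcp_pos': array([0.205291  , 0.59016529, 0.40414363]), 'eef_rot': array([[-9.44489504e-01,  3.28541192e-01, -5.12303848e-04],
       [ 3.28541571e-01,  9.44488848e-01, -1.11873250e-03],
       [ 1.16315564e-04, -1.22494421e-03, -9.99999243e-01]]), 'force': array([-0.44255919, -0.73668882, -0.47554412]), 'wrist_torque': array([ 0.00356531,  0.01588074, -0.02971138]), 'finger_gap': 0.09145317469231538}
scene {'fx': 448.6269690189034, 'fy': 448.6269690189034, 'cx': 315.8500163423133, 'cy': 235.7032665476766, 'T': array([[-0.78403067,  0.31130518, -0.53701489,  0.014395  ],
       [-0.62062181, -0.40869453,  0.66917662,  0.55943018],
       [-0.0111569 ,  0.85793815,  0.51363183,  0.56155012],
       [ 0.        ,  0.        ,  0.        ,  1.        ]])}
side {'fx': 618.6112061949816, 'fy': 618.6112061949816, 'cx': 315.51642976460124, 'cy': 244.62266563729716, 'T': array([[ 0.99727863, -0.02142385,  0.07054321,  0.61293643],
       [ 0.0721009 ,  0.4831329 , -0.87257324, -1.33671831],
       [-0.01538787,  0.87528488,  0.4833628 ,  0.77632559],
       [ 0.        ,  0.        ,  0.        ,  1.        ]])}
wrist {'fx': 406.55818191040913, 'fy': 406.55818191040913, 'cx': 316.65737379476354, 'cy': 225.29454433332475, 'T': array([[ 0.32818594, -0.91117666, -0.24910054,  0.13381333],
       [ 0.94461058,  0.31595417,  0.08879083,  0.61528803],
       [-0.00219978, -0.26444291,  0.96439883,  0.38377774],
       [ 0.        ,  0.        ,  0.        ,  1.        ]])}
```

View pics/scene0.png

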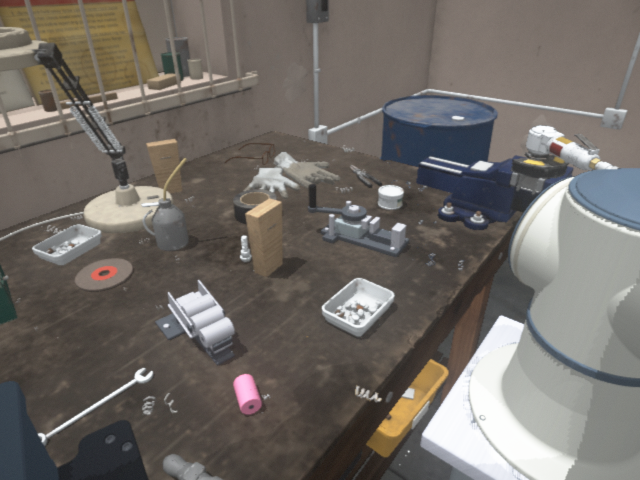

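View pics/side0.png

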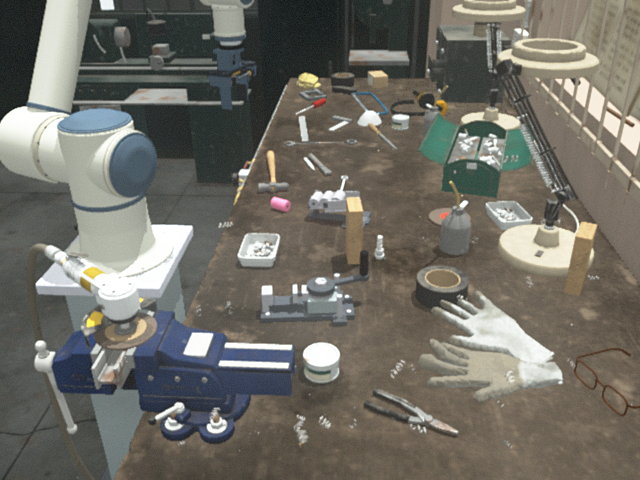

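View pics/wrist0.png

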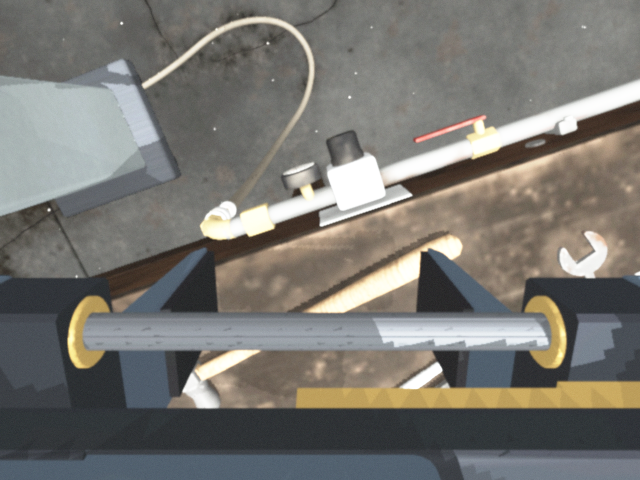

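The scene view shows the rack at about (205,320) and the clamp at (365,228). The wood block is at (267,238), the tray at (358,305), the small bolt at (245,250) and the tin at (390,196). The pink cylinder at (247,393) is the decoy. I'll enlarge these areas.

```bash
python3 - <<'E'
import cv2,numpy as np
a=cv2.imread("pics/scene0.png");b=cv2.imread("pics/side0.png")
def c(im,x,y,w,h,f,n):
    cv2.imwrite(n,cv2.resize(im[y:y+h,x:x+w],None,fx=f,fy=f,interpolation=cv2.INTER_CUBIC))
c(a,150,270,100,100,6,"pics/c1.png")
c(a,300,170,120,90,6,"pics/c2.png")
c(b,255,240,120,90,6,"pics/c3.png")
c(b,265,165,120,90,6,"pics/c4.png")
E
```

```text
(no output)
```

View pics/c1.png

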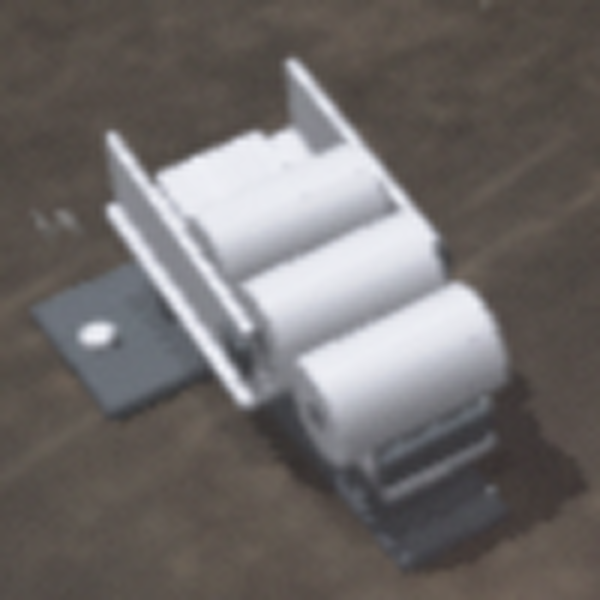

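View pics/c2.png

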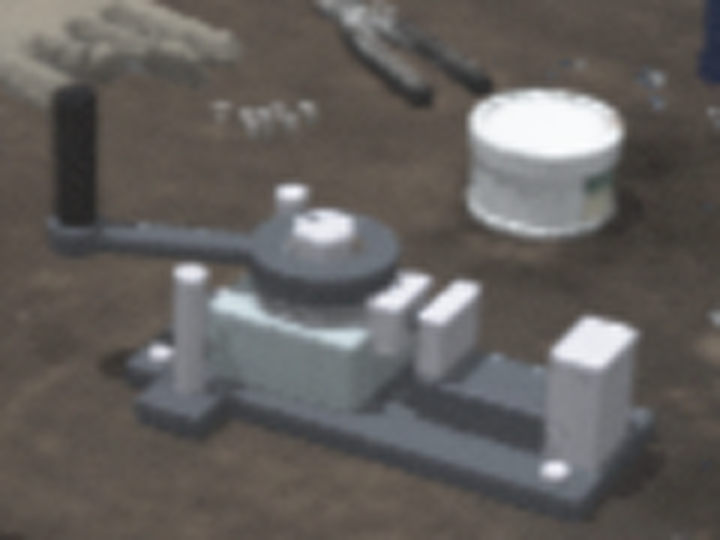

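View pics/c3.png

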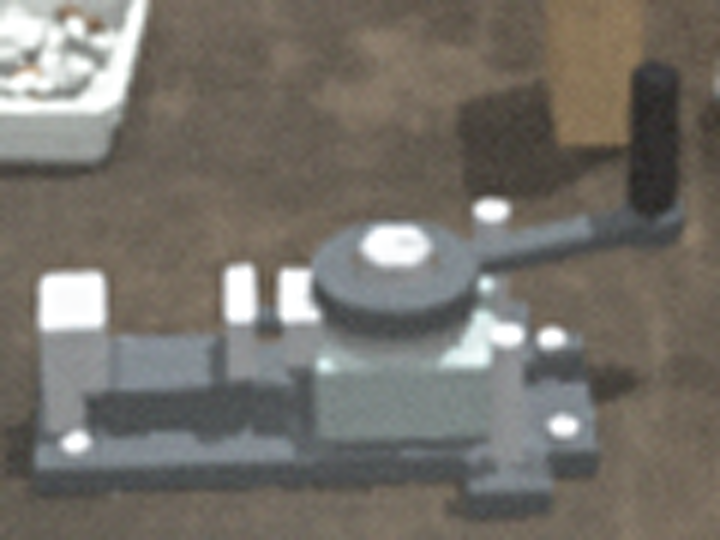

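View pics/c4.png

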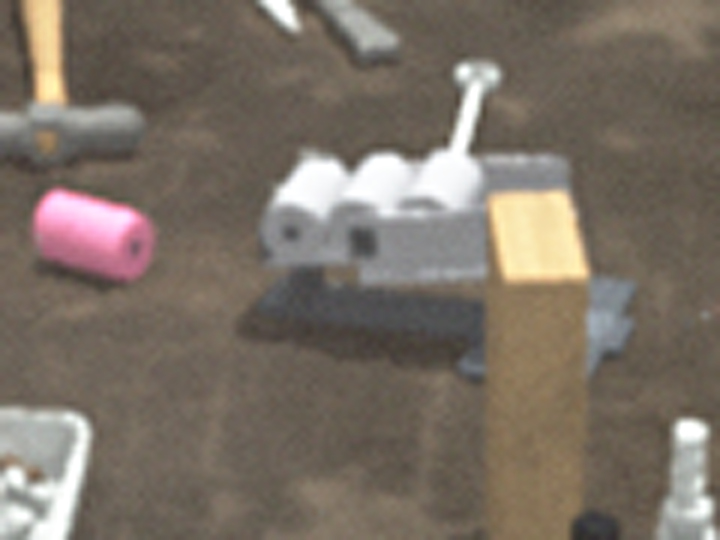

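```bash
cat > h.py <<'E'
import numpy as np
from cell import get_obs, viewer, workorder, arm
def ray(P,u,v):
    d=np.array([(u-P['cx'])/P['fx'],-(v-P['cy'])/P['fy'],-1.0])
    T=P['T'];return T[:3,3],T[:3,:3]@d
def onz(P,u,v,z):
    o,d=ray(P,u,v);return o+d*(z-o[2])/d[2]
def tri(P1,p1,P2,p2):
    o1,d1=ray(P1,*p1);o2,d2=ray(P2,*p2)
    A=np.stack([d1,-d2],1);s=np.linalg.lstsq(A,o2-o1,rcond=None)[0]
    a=o1+d1*s[0];b=o2+d2*s[1];return (a+b)/2,np.linalg.norm(a-b)
def proj(P,X):
    c=np.linalg.inv(P['T'])@np.append(X,1);return np.array([P['cx']+P['fx']*c[0]/-c[2],P['cy']+P['fy']*c[1]/c[2]])
E
python3 - <<'E'
from h import *
np.set_printoptions(precision=4,suppress=True)
S=viewer.camera_params("scene");D=viewer.camera_params("side")
s=lambda x,y,ox,oy:(x/6+ox-.4,y/6+oy-.4)
c2=lambda x,y:s(x,y,300,170);c3=lambda x,y:s(x,y,255,240);c1=lambda x,y:s(x,y,150,270);c4=lambda x,y:s(x,y,265,165)
def both(n,a,b,z):print(n,onz(S,*a,z),onz(D,*b,z),*tri(S,a,D,b))
both("bolt",c2(325,224),c3(397,243),.077)
both("fixjawtop",c2(594,344),c3(72,301),.058)
both("padtop",c2(450,298),c3(239,281),.058)
both("postL",c2(190,272),c3(508,335),.064)
both("postR",c2(292,192),c3(491,210),.064)
both("griptop",c2(75,92),c3(657,72),.125)
print("end+",onz(S,*c1(318,410),.050),"top+",)
print("end-",onz(D,*c4(290,233),.050))
print("c mid top scene", onz(S,*c1(400,360),.06))
# base edges clamp
print("clampbase", onz(S,*c2(580,490),.012),onz(D,*c3(40,475),.012))
print("block top", tri(S,(263,208),D,(354.5,202)))
print("tray", onz(S,358,305,.02),onz(D,259,248,.02))
print("bolt2",onz(S,245,260,0),onz(D,380,257,0))
print("lipcorner",onz(S,*c1(390,495),.05))
E
```

```text
bolt [ 0.5318 -0.2291  0.077 ] [ 0.5332 -0.2288  0.077 ] [ 0.5327 -0.2294  0.077 ] 0.001280657619873262
fixjawtop [ 0.4166 -0.2396  0.058 ] [ 0.4184 -0.2427  0.058 ] [ 0.4178 -0.2413  0.0569] 0.0007300154170425292
padtop [ 0.4785 -0.2375  0.058 ] [ 0.4763 -0.2268  0.058 ] [ 0.4763 -0.2324  0.0613] 0.001458942526152781
postL [ 0.5646 -0.1848  0.064 ] [ 0.5739 -0.2658  0.064 ] [ 0.58   -0.2191  0.039 ] 0.018496110555072626
postR [ 0.5726 -0.2658  0.064 ] [ 0.5645 -0.1841  0.064 ] [ 0.5587 -0.231   0.0873] 0.01818287644219128
griptop [ 0.6211 -0.1851  0.125 ] [ 0.6235 -0.187   0.125 ] [ 0.623  -0.1866  0.1243] 0.001249736840917297
end+ [0.4953 0.2557 0.05  ] top+
end- [0.4828 0.2089 0.05  ]
c mid top scene [0.4834 0.2357 0.06  ]
clampbase [ 0.403  -0.2127  0.012 ] [ 0.4105 -0.284   0.012 ]
block top (array([0.5979, 0.0027, 0.1508]), np.float64(0.004370246875521462))
tray [0.3619 0.0035 0.02  ] [0.3619 0.0048 0.02  ]
bolt2 [0.6621 0.0072 0.    ] [0.6652 0.0081 0.    ]
lipcorner [0.4559 0.2645 0.05  ]
```

```bash
python3 -m creep '[[[0.08,-0.1,0,0,0,0.01],[0.16,-0.2,0,0,0,0.02],[0.24,-0.3,0,0,0,0.03],[0.32,-0.4,0,0,0,0.04],[0.4,-0.5,0,0,0,0.047]]]' 80 40; python3 -m creep '[[[0.08,-0.1,0,0,0,0],[0.16,-0.2,0,0,0,0],[0.24,-0.3,0,0,0,0],[0.3,-0.38,0,0,0,0],[0.31,-0.395,0,0,0,0]]]'
```

```text
clock: 0.65
tcp_pos: [0.3622, 0.3933, 0.4042]
eef_rot: [[-0.966, 0.257, -0.0], [0.257, 0.966, -0.001], [0.0, -0.001, -1.0]]
force: [1.0, 0.9, 0.4]
finger_gap: 0.0802
clock: 1.15
tcp_pos: [0.4887, 0.2319, 0.4041]
eef_rot: [[-0.965, 0.261, 0.0], [0.261, 0.965, -0.002], [-0.001, -0.002, -1.0]]
force: [0.3, 1.5, 0.4]
finger_gap: 0.08
```

```bash
python3 - <<'E'
from h import *
import cv2
P=viewer.camera_params("wrist")
im=viewer.snapshot("wrist");cv2.imwrite("pics/w1.png",im)
np.save("w1.npy",P,allow_pickle=True);print(proj(P,[.489,.232,.05]))
E
```

```text
[317.57827138 207.2633202 ]
```

View pics/w1.png

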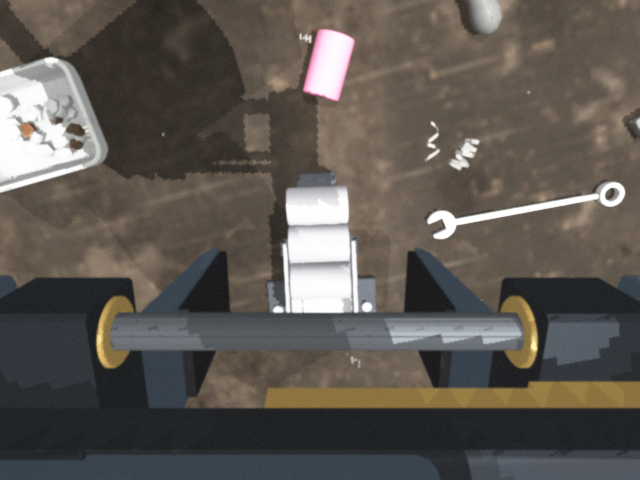

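The front steel blank is at about (317,206), beside the lip, with the other two behind it at (319,243) and (320,280). The pink one at (329,64) is the decoy on the bench. I'll enlarge the front blank and measure its edges.

```bash
python3 - <<'E'
from h import *
import cv2
P=np.load("w1.npy",allow_pickle=True).item();im=cv2.imread("pics/w1.png")
cv2.imwrite("pics/w1c.png",cv2.resize(im[165:315,260:380],None,fx=4,fy=4,interpolation=cv2.INTER_CUBIC))
g=cv2.cvtColor(im,cv2.COLOR_BGR2GRAY)
for r in (196,202,208,214): print(r,g[r,278:296],g[r,338:356])
# project predicted end corners
c=np.array([.489,.232]);x=np.array([.966,-.258]);y=np.array([.258,.966])
for s in(-1,1):print(proj(P,[*(c+y*.025*s),.05]),proj(P,[*(c+y*.025*s),.066]))
E
```

```text
196 [ 59  57  59  58  61  59  63 103 171 199 205 207 206 206 206 207 208 208] [222 238 247 250 250 250 250 249 244 206 146 120 113 112 108 108 104 106]
202 [ 61  62  64  56  61  62  63 111 196 232 237 236 236 235 234 235 235 235] [239 251 254 254 254 254 255 255 254 247 189 125 112 113 113 108 108 107]
208 [ 48  47  50  53  48  50  62 115 227 254 255 255 255 255 255 255 255 255] [255 255 255 255 255 255 255 255 255 252 213 137 120 123 115 114 112 108]
214 [ 47  49  46  47  47  52  48  66 153 242 254 254 254 254 254 254 254 254] [255 255 255 255 255 255 255 255 254 252 213 136 123 117 117 115 116 116]
[287.84912409 207.3100278 ] [286.43221595 211.74547177]
[347.32165749 207.21659023] [348.71626314 211.64984072]
```

View pics/w1c.png

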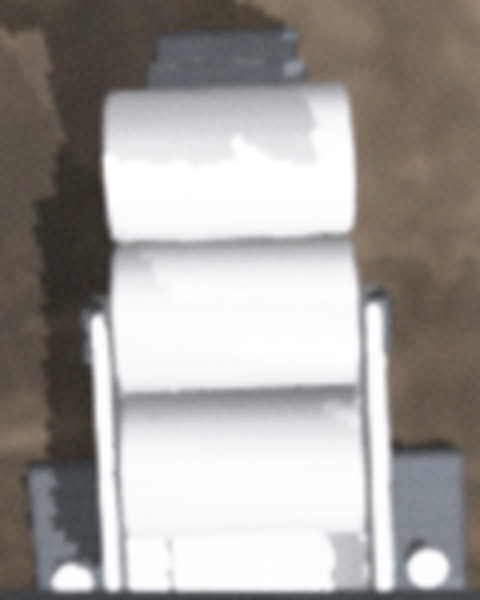

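Nothing is off by more than about 1 mm, and the rack is turned about 1.9° from the tool. I'll descend with that correction and then close.

```bash
python3 -m creep '[[[-0.002,-0.001,-0.1,0,0,0.01],[-0.002,-0.001,-0.2,0,0,0.021],[-0.002,-0.001,-0.3,0,0,0.021],[-0.002,-0.001,-0.38,0,0,0.021],[-0.002,-0.001,-0.4425,0,0,0.021]]]' 80 40; python3 -m creep '[[[0,0,0,0,0,0],[0,0,0,0,0,0],[0,0,0,0,0,0],[0,0,0,0,0,0],[0,0,0,0,0,0]]]' 40 40; python3 - <<'E'
from h import *
import cv2
im=viewer.snapshot("wrist");cv2.imwrite("pics/w2.png",im)
E
```

```text
clock: 1.7
tcp_pos: [0.486, 0.2332, 0.2251]
eef_rot: [[-0.974, 0.228, -0.002], [0.228, 0.974, -0.002], [0.002, -0.002, -1.0]]
force: [0.9, 0.4, 0.9]
finger_gap: 0.0799
clock: 2.2
tcp_pos: [0.4862, 0.2334, 0.2264]
eef_rot: [[-0.974, 0.228, -0.0], [0.228, 0.974, -0.001], [0.0, -0.001, -1.0]]
force: [-2.5, 0.2, 10.1]
finger_gap: 0.0497
```

View pics/w2.png

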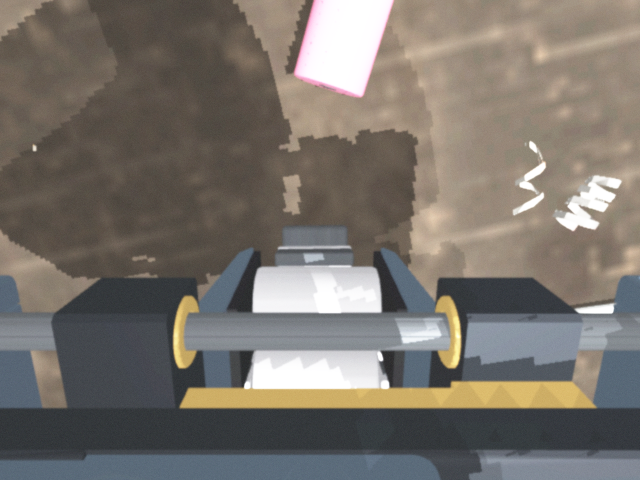

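The blank is held between the fingers, with a gap of 49.7 mm. I'll lift it.

```bash
python3 -m creep '[[[0,0,0.05,0,0,0],[-0.01,0,0.15,0,0,0],[-0.02,0,0.27,0,0,0],[-0.02,0,0.39,0,0,0],[-0.02,0,0.48,0,0,0]]]' 40 40; python3 - <<'E'
from h import *
import cv2
im=viewer.snapshot("scene");cv2.imwrite("pics/s3.png",cv2.resize(im[240:380,130:290],None,fx=4,fy=4))
E
```

```text
clock: 2.75
tcp_pos: [0.4778, 0.2333, 0.4221]
eef_rot: [[-0.974, 0.228, 0.003], [0.228, 0.974, 0.0], [-0.003, 0.001, -1.0]]
force: [0.3, 0.8, -2.9]
finger_gap: 0.0498
```

View pics/s3.png

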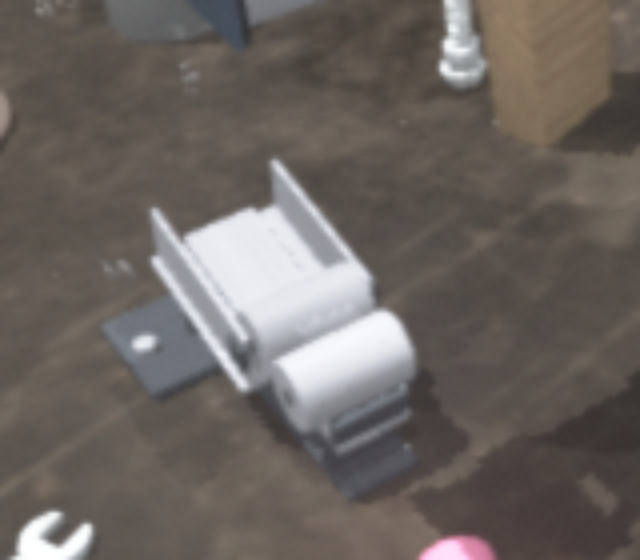

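Blanks 2 and 3 have rolled down to the lip. Now I'll carry the blank across.

```bash
python3 -m creep '[[[-0.006,-0.08,0,0,0,0.02],[-0.013,-0.19,0,0,0,0.045],[-0.02,-0.3,0,0,0,0.07],[-0.026,-0.41,0,0,0,0.09],[-0.033,-0.52,0,0,0,0.11]]]' 40 40; python3 -m creep '[[[-0.006,-0.11,0,0,0,0.02],[-0.013,-0.22,0,0,0,0.045],[-0.02,-0.33,0,0,0,0.07],[-0.026,-0.44,0,0,0,0.09],[-0.033,-0.55,0,0,0,0.105]]]' 40 40; python3 - <<'E'
from h import *
print(get_obs()['tcp_pos'])
E
```

```text
clock: 3.3
tcp_pos: [0.4648, 0.0241, 0.4274]
eef_rot: [[-0.998, 0.055, 0.009], [0.055, 0.998, 0.004], [-0.009, 0.004, -1.0]]
force: [0.3, 0.3, -1.4]
finger_gap: 0.0495
clock: 3.8
tcp_pos: [0.4509, -0.1976, 0.4278]
eef_rot: [[-0.994, -0.11, 0.009], [-0.11, 0.994, 0.005], [-0.01, 0.004, -1.0]]
force: [1.2, 0.1, -3.2]
finger_gap: 0.0494
[ 0.45086844 -0.19761534  0.42781031]
```

```bash
python3 -m creep '[[[0,-0.06,-0.01,0,0,0],[0,-0.1,-0.02,0,0,0],[0,-0.1,-0.02,0,0,0],[0,-0.1,-0.02,0,0,0],[0,-0.1,-0.02,0,0,0]]]' 40 40; python3 - <<'E'
from h import *
import cv2
P=viewer.camera_params("wrist")
im=viewer.snapshot("wrist");cv2.imwrite("pics/w4.png",im)
np.save("w4.npy",P,allow_pickle=True)
print(get_obs()['eef_rot'])
E
```

```text
clock: 4.3
tcp_pos: [0.4509, -0.2364, 0.42]
eef_rot: [[-0.994, -0.111, 0.009], [-0.111, 0.994, 0.005], [-0.01, 0.004, -1.0]]
force: [0.1, 0.6, -3.2]
finger_gap: 0.0499
[[-0.99370531 -0.11162512  0.00946478]
 [-0.11158114  0.99374247  0.00505579]
 [-0.00996991  0.00396787 -0.99994243]]
```

View pics/w4.png

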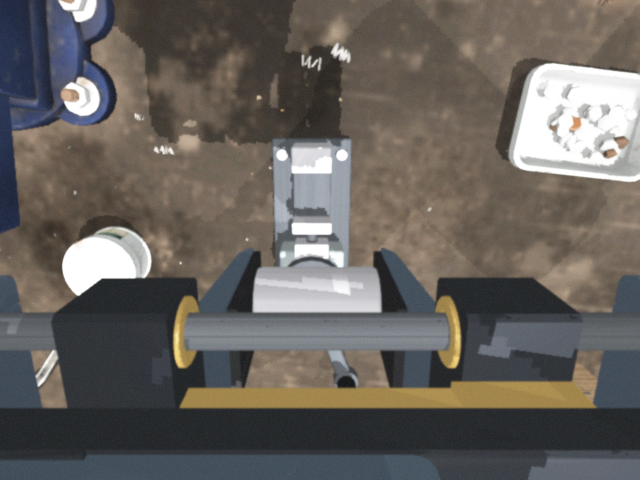

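```bash
python3 - <<'E'
from h import *
import cv2
P=np.load("w4.npy",allow_pickle=True).item();im=cv2.imread("pics/w4.png")
cv2.imwrite("pics/w4c.png",cv2.resize(im[130:275,255:370],None,fx=5,fy=5,interpolation=cv2.INTER_CUBIC)[:600+125])
E
```

```text
(no output)
```

View pics/w4c.png

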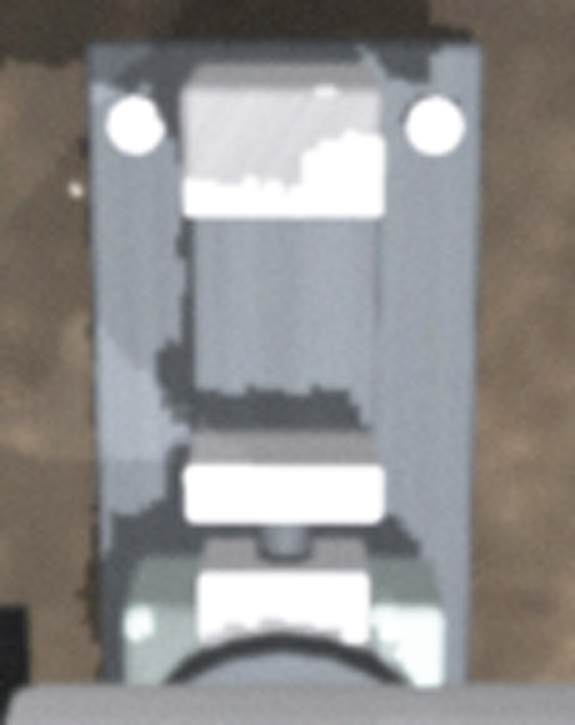

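```bash
python3 - <<'E'
from h import *
P=np.load("w4.npy",allow_pickle=True).item()
f=lambda x,y,z:onz(P,255+x/5-.4,130+y/5-.4,z)
A=f(183,216,.058);B=f(385,216,.058);C=f(183,465,.058);D=f(385,465,.058)
print(A,B,C,D)
m1=(A+B)/2;m2=(C+D)/2;print(np.linalg.norm(A-B),np.linalg.norm(m1-m2),(m1+m2)/2, np.degrees(np.arctan2(*(B-A)[[1,0]])))
o=get_obs();R=o['eef_rot'];t=o['tcp_pos'];print(t,t+R[:,2]*.172)
E
```

```text
[ 0.42890971 -0.25859401  0.058     ] [ 0.42512906 -0.22485602  0.058     ] [ 0.47213971 -0.25447818  0.058     ] [ 0.46824094 -0.21956611  0.058     ]
0.03394916025149169 0.04342634046064834 [ 0.44860485 -0.23937358  0.058     ] 96.39383515356931
[ 0.45100556 -0.23646011  0.41999681] [ 0.4526335  -0.23559052  0.24800671]
```

```bash
python3 - <<'E'
from h import *
import cv2
P=np.load("w4.npy",allow_pickle=True).item();im=cv2.imread("pics/w4.png")
g=cv2.cvtColor(im,cv2.COLOR_BGR2GRAY);print(g[258:275,316],g[258:275,345])
o=get_obs();R=o['eef_rot'];t=o['tcp_pos']
for dz in(.175,.177,.179):
  for off in (0,.002,.004):
    c=t+R[:,2]*dz-R[:,0]*off
    v=[proj(P,c+.016*(np.cos(a)*R[:,0]+np.sin(a)*R[:,2]))[1] for a in np.linspace(0,6.28,200)]
    print(dz,off,min(v))
E
```

```text
[ 66  70  88 126 154 162 167 159 155 153 149 155 157 159 160 163 163] [158 157 157 161 160 158 157 156 154 150 150 151 156 157 158 165 169]
0.175 0 264.09439300157817
0.175 0.002 268.5555634282349
0.175 0.004 272.9884223589642
0.177 0 262.41333427576217
0.177 0.002 266.8348110392986
0.177 0.004 271.22366814533575
0.179 0 260.7695341023721
0.179 0.002 265.15197256806937
0.179 0.004 269.49768052936327
```

```bash
python3 -m creep '[[[-0.005,-0.004,-0.08,-0.003,0.006,0],[-0.009,-0.007,-0.18,-0.003,0.006,0],[-0.009,-0.007,-0.27,-0.003,0.006,0],[-0.009,-0.007,-0.34,-0.003,0.006,0],[-0.009,-0.007,-0.38,-0.003,0.006,0]]]' 40 40; python3 - <<'E'
from h import *
import cv2
P=viewer.camera_params("wrist")
im=viewer.snapshot("wrist");cv2.imwrite("pics/w5.png",im)
im=viewer.snapshot("side");cv2.imwrite("pics/d5.png",cv2.resize(im[210:340,220:400],None,fx=4,fy=4))
print(get_obs()['eef_rot'],get_obs()['tcp_pos'])
E
```

```text
clock: 4.85
tcp_pos: [0.4472, -0.2381, 0.2662]
eef_rot: [[-0.994, -0.113, -0.002], [-0.113, 0.994, 0.002], [0.002, 0.002, -1.0]]
force: [-0.2, -0.6, -2.5]
finger_gap: 0.0498
[[-0.99363165 -0.11264385 -0.00273846]
 [-0.11265035  0.99363192  0.00234743]
 [ 0.0024566   0.00264097 -0.9999935 ]] [ 0.44714804 -0.23817048  0.26643565]
```

View pics/d5.png

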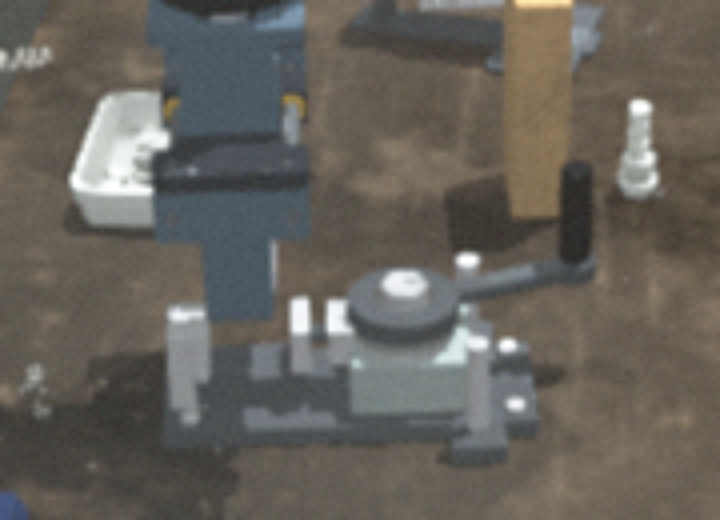

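View pics/w5.png

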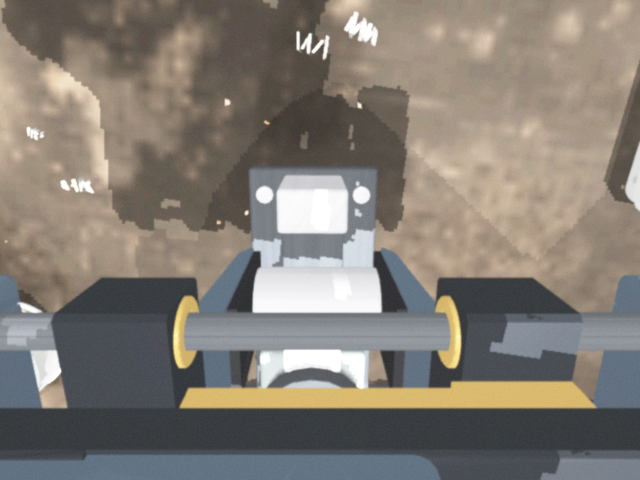

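The blank sits above the gap but is about 2 mm to the +y side of the clamp's midline (313 against 317.5 px). I'll correct that while lowering.

```bash
python3 -m creep '[[[0,-0.005,-0.03,0.0015,-0.0015,0],[0,-0.005,-0.06,0.0015,-0.0015,0],[0,-0.005,-0.08,0.0015,-0.0015,0],[0,-0.005,-0.1,0.0015,-0.0015,0],[0,-0.005,-0.1075,0.0015,-0.0015,0]]]' 40 40;  python3 -m creep '[[[0,0,0,0,0,0],[0,0,0,0,0,0],[0,0,0,0,0,0],[0,0,0,0,0,0],[0,0,0,0,0,0]]]' 40 10; python3 - <<'E'
from h import *
import cv2
im=viewer.snapshot("wrist");cv2.imwrite("pics/w6.png",im)
im=viewer.snapshot("side");cv2.imwrite("pics/d6.png",cv2.resize(im[230:330,240:370],None,fx=5,fy=5))
E
```

```text
clock: 5.45
tcp_pos: [0.447, -0.2401, 0.2227]
eef_rot: [[-0.994, -0.113, -0.001], [-0.113, 0.994, 0.005], [0.0, 0.005, -1.0]]
force: [-2.9, 3.3, 25.7]
finger_gap: 0.0498
clock: 5.95
tcp_pos: [0.4471, -0.2401, 0.2228]
eef_rot: [[-0.994, -0.113, -0.001], [-0.113, 0.994, 0.005], [0.0, 0.005, -1.0]]
force: [-0.1, 0.7, -2.8]
finger_gap: 0.0503
```

View pics/d6.png

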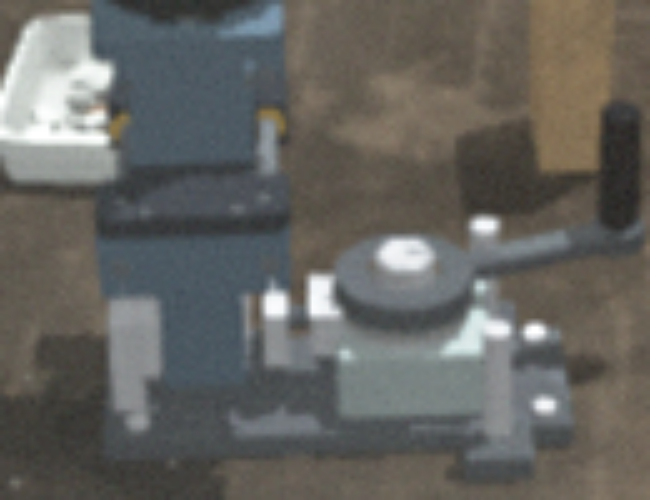

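View pics/w6.png

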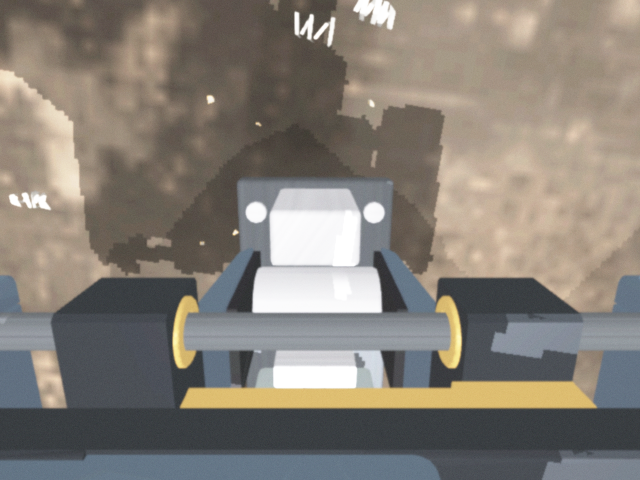

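The blank is seated between the jaws, about 1 mm off centre along y (315 against 317.5 px). Releasing.

```bash
python3 -m creep '[[[0,0,0,0,0,0],[0,0,0,0,0,0],[0,0,0,0,0,0],[0,0,0,0,0,0],[0,0,0.02,0,0,0]]]' 70 10;  python3 -m creep '[[[0,0,0.06,0,0,0],[0,0,0.16,0,0,0],[0,0,0.26,0,0,0],[0,0,0.36,0,0,0],[0,0,0.42,0,0,0]]]' ; python3 - <<'E'
from h import *
import cv2
P=viewer.camera_params("wrist");np.save("w7.npy",P,allow_pickle=True)
im=viewer.snapshot("wrist");cv2.imwrite("pics/w7.png",im)
im=viewer.snapshot("side");cv2.imwrite("pics/d7.png",cv2.resize(im[230:330,240:370],None,fx=5,fy=5))
E
```

```text
clock: 6.55
tcp_pos: [0.4468, -0.24, 0.2304]
eef_rot: [[-0.994, -0.113, -0.002], [-0.113, 0.994, 0.006], [0.001, 0.006, -1.0]]
force: [-1.1, -0.8, 0.9]
finger_gap: 0.0698
clock: 7.05
tcp_pos: [0.4468, -0.2399, 0.4021]
eef_rot: [[-0.994, -0.113, 0.001], [-0.113, 0.994, 0.004], [-0.001, 0.004, -1.0]]
force: [0.6, -0.6, -0.5]
finger_gap: 0.0696
```

View pics/d7.png

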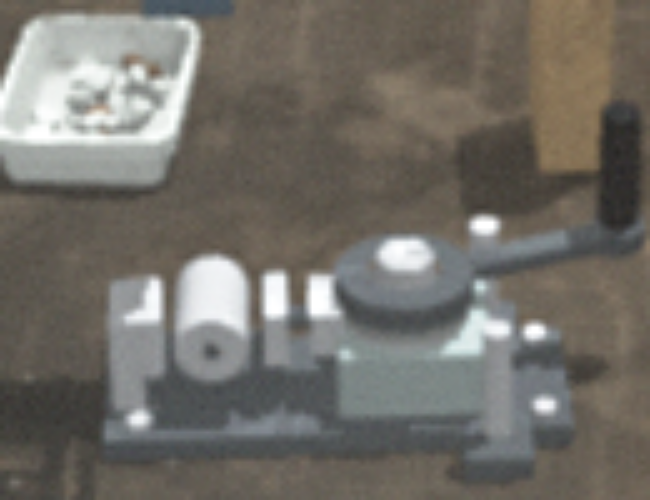

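View pics/w7.png

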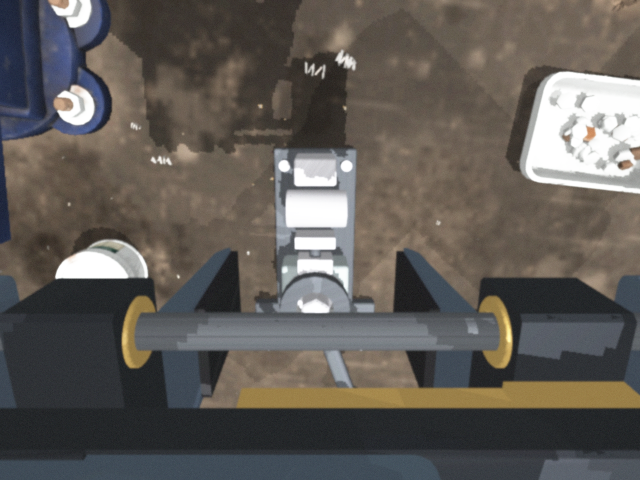

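The blank lies on the seat, standing free between the fixed jaw and the pad and central in width. In the wrist view its columns are 285–348, against 276–355 for the base. Next is the lever: I'll go above the grip and look.

```bash
python3 -m creep '[[[0.08,0.02,0.0,0,0,0],[0.18,0.05,0,0,0,0],[0.29,0.085,0,0,0,0],[0.39,0.12,0,0,0,0],[0.44,0.1325,0,0,0,0]]]' 45 10;  python3 - <<'E'
from h import *
import cv2
P=viewer.camera_params("wrist")
im=viewer.snapshot("wrist");cv2.imwrite("pics/w8.png",im)
im2=viewer.snapshot("side");cv2.imwrite("pics/d8.png",im2)
print(get_obs()['tcp_pos'],proj(P,[.6225,-.187,.125]))
E
```

```text
clock: 7.65
tcp_pos: [0.6256, -0.1856, 0.4016]
eef_rot: [[-0.993, -0.114, 0.003], [-0.114, 0.993, 0.003], [-0.003, 0.002, -1.0]]
force: [0.2, -0.1, -0.0]
finger_gap: 0.045
[ 0.62510482 -0.18605326  0.40132384] [313.30046474 227.23527386]
```

View pics/w8.png

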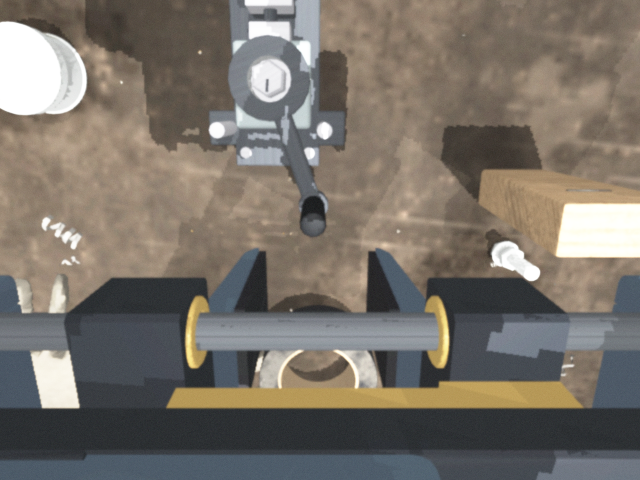

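The grip's top is at (313,221) and the bolt head at (267,80). The wood block lies to the right, clear of the swing.

```bash
python3 - <<'E'
from h import *
P=viewer.camera_params("wrist")
g=onz(P,313,220.5,.125);b=onz(P,267.5,80,.077)
L=onz(P,217,129.5,.064);R=onz(P,324.5,129.5,.064)
print(g,b,np.linalg.norm((g-b)[:2]),L,R,np.arctan2((g-b)[1],(g-b)[0])-.11)
E
```

```text
[ 0.61735632 -0.18823489  0.125     ] [ 0.53189905 -0.23056061  0.077     ] 0.09536462499925209 [ 0.57086581 -0.26721939  0.064     ] [ 0.56149303 -0.18624565  0.064     ] 0.3498687253550695
```

```bash
python3 -m creep '[[[-0.006,-0.001,-0.05,0,0,0],[-0.008,-0.001,-0.13,0,0,0],[-0.008,-0.001,-0.2,0,0,0],[-0.008,-0.001,-0.27,0,0,0],[-0.008,-0.001,-0.313,0,0,0]]]' 45 10; python3 -m creep '[[[0,0,0,0,0,0],[0,0,0,0,0,0],[0,0,0,0,0,0],[0,0,0,0,0,0],[0,0,0,0,0,0]]]' 21 10
python3 - <<'E'
from h import *
import cv2
im=viewer.snapshot("wrist");cv2.imwrite("pics/w9.png",im)
im=viewer.snapshot("side");cv2.imwrite("pics/d9.png",cv2.resize(im[190:330,240:420],None,fx=4,fy=4))
E
```

```text
clock: 8.25
tcp_pos: [0.6203, -0.1866, 0.2739]
eef_rot: [[-0.993, -0.114, -0.0], [-0.114, 0.993, 0.004], [-0.0, 0.004, -1.0]]
force: [-0.3, -0.0, 0.8]
finger_gap: 0.0448
clock: 8.75
tcp_pos: [0.6205, -0.1867, 0.2748]
eef_rot: [[-0.993, -0.114, 0.001], [-0.114, 0.993, 0.003], [-0.001, 0.003, -1.0]]
force: [0.2, 0.1, 0.6]
finger_gap: 0.0211
```

View pics/w9.png

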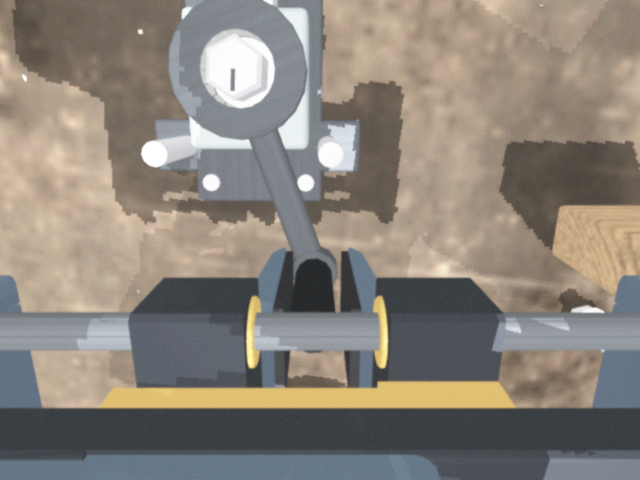

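View pics/d9.png

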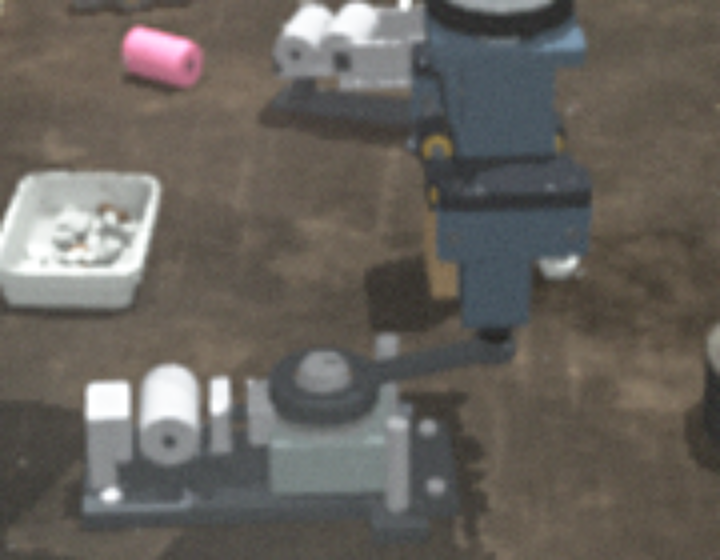

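The fingers straddle the grip, and the bolt head's mark shows at (232,78). First tightening swing, clockwise (towards −y).

```bash
python3 -m creep '[[[0.012,-0.03,0,0,0,0],[0.021,-0.07,0,0,0,0],[0.024,-0.12,0,0,0,0],[0.016,-0.176,0,0,0,0],[0,-0.22,0,0,0,0]]]' 21 10
python3 - <<'E'
from h import *
import cv2
print(get_obs()['tcp_pos'],get_obs()['force'])
im=viewer.snapshot("wrist");cv2.imwrite("pics/w10.png",im)
print(get_obs()['tcp_pos'],get_obs()['force'])
E
```

```text
clock: 9.35
tcp_pos: [0.6204, -0.2772, 0.2742]
eef_rot: [[-0.994, -0.113, 0.001], [-0.113, 0.994, 0.003], [-0.001, 0.003, -1.0]]
force: [1.2, 2.9, 0.2]
finger_gap: 0.0209
[ 0.62041933 -0.27717437  0.27424214] [1.22234764 2.94112673 0.19924988]
[ 0.61917918 -0.27933746  0.27420211] [-1.56416483 -2.58866654 -0.67819163]
```

View pics/w10.png

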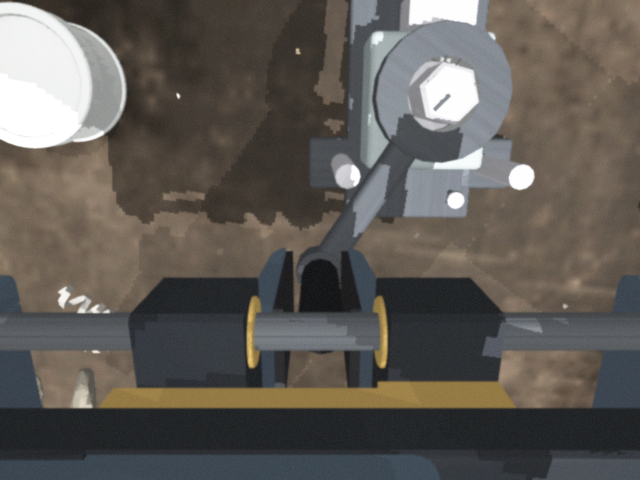

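The lever moved from q≈−0.34 to about the +0.6 post, and the bolt's mark turned about 45° clockwise with it. The forces are small. Swinging back.

```bash
python3 -m creep '[[[0.0275,0.07,0,0,0,0],[0.0315,0.138,0,0,0,0],[0.02,0.2,0,0,0,0],[-0.002,0.25,0,0,0,0],[-0.02,0.278,0,0,0,0]]]' 21 10
python3 - <<'E'
from h import *
import cv2
im=viewer.snapshot("wrist");cv2.imwrite("pics/w11.png",im)
print(get_obs()['tcp_pos'],get_obs()['force'])
E
```

```text
clock: 9.9
tcp_pos: [0.6106, -0.1673, 0.2742]
eef_rot: [[-0.994, -0.112, -0.0], [-0.112, 0.994, 0.002], [-0.0, 0.002, -1.0]]
force: [1.0, -0.7, -0.1]
finger_gap: 0.021
[ 0.60965196 -0.16630762  0.27409928] [-0.1699108   2.44285278 -0.837363  ]
```

View pics/w11.png

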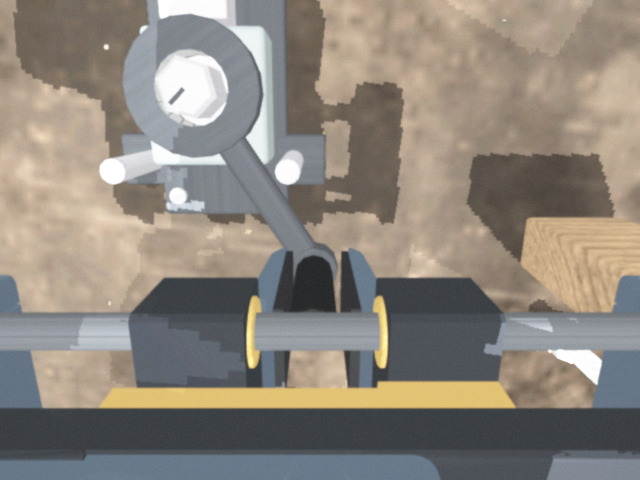

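The lever is back at q≈−0.58, and the bolt kept its angle (mark still "/" at (178,95)). Second swing.

```bash
python3 -m creep '[[[0.03,-0.048,0,0,0,0],[0.05,-0.107,0,0,0,0],[0.0555,-0.17,0,0,0,0],[0.047,-0.226,0,0,0,0],[0.028,-0.272,0,0,0,0]]]' 21 10
python3 - <<'E'
from h import *
import cv2
im=viewer.snapshot("wrist");cv2.imwrite("pics/w12.png",im[0:300,280:560])
print(get_obs()['tcp_pos'],get_obs()['force'])
E
python3 -m creep '[[[0.0275,0.07,0,0,0,0],[0.0315,0.138,0,0,0,0],[0.02,0.2,0,0,0,0],[-0.002,0.25,0,0,0,0],[-0.02,0.278,0,0,0,0]]]' 21 10
python3 - <<'E'
from h import *
import cv2
im=viewer.snapshot("wrist");cv2.imwrite("pics/w13.png",im)
print(get_obs()['tcp_pos'],get_obs()['force'])
E
```

```text
clock: 10.45
tcp_pos: [0.6208, -0.2771, 0.274]
eef_rot: [[-0.994, -0.112, -0.001], [-0.112, 0.994, 0.003], [0.0, 0.003, -1.0]]
force: [1.2, 2.5, -0.6]
finger_gap: 0.0208
[ 0.61930646 -0.27941639  0.27393506] [-1.15838517 -2.47217784  0.01434773]
clock: 11.0
tcp_pos: [0.6106, -0.1671, 0.274]
eef_rot: [[-0.994, -0.111, -0.002], [-0.111, 0.994, 0.002], [0.002, 0.002, -1.0]]
force: [1.0, -0.9, 0.1]
finger_gap: 0.0211
[ 0.60966391 -0.16613531  0.273902  ] [0.2134054  2.35896691 0.07279273]
```

View pics/w12.png

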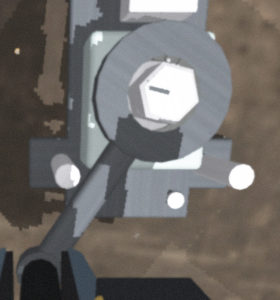

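View pics/w13.png

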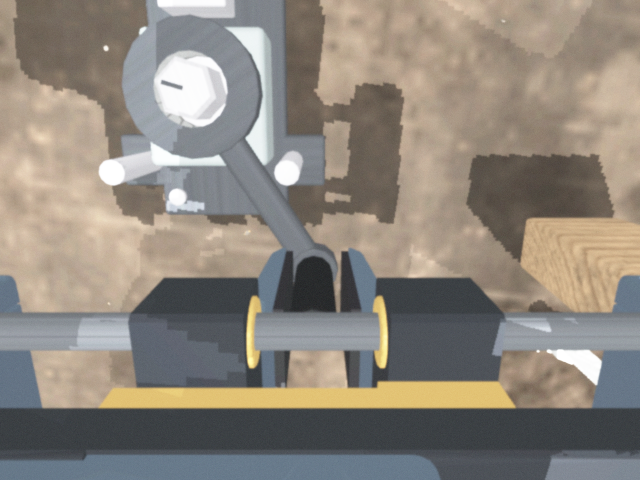

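The mark has now turned about 1.9 rad in total, and it keeps its angle on the return swing. Third swing.

```bash
python3 -m creep '[[[0.03,-0.048,0,0,0,0],[0.05,-0.107,0,0,0,0],[0.0555,-0.17,0,0,0,0],[0.047,-0.226,0,0,0,0],[0.028,-0.272,0,0,0,0]]]' 21 10
python3 - <<'E'
from h import *
import cv2
im=viewer.snapshot("wrist");cv2.imwrite("pics/w14.png",im[0:300,280:560])
print(get_obs()['tcp_pos'],get_obs()['force'])
im=viewer.snapshot("side");cv2.imwrite("pics/d14.png",cv2.resize(im[190:330,240:420],None,fx=4,fy=4))
E
```

```text
clock: 11.55
tcp_pos: [0.6207, -0.2768, 0.2739]
eef_rot: [[-0.994, -0.111, -0.003], [-0.111, 0.994, 0.003], [0.002, 0.003, -1.0]]
force: [0.7, 3.0, -0.5]
finger_gap: 0.0208
[ 0.61930722 -0.27907468  0.27377262] [-1.40613494 -2.53796783 -0.07064943]
```

View pics/w14.png

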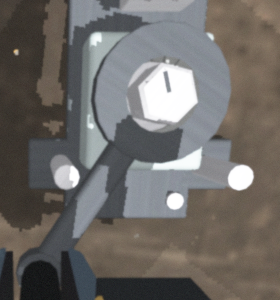

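View pics/d14.png

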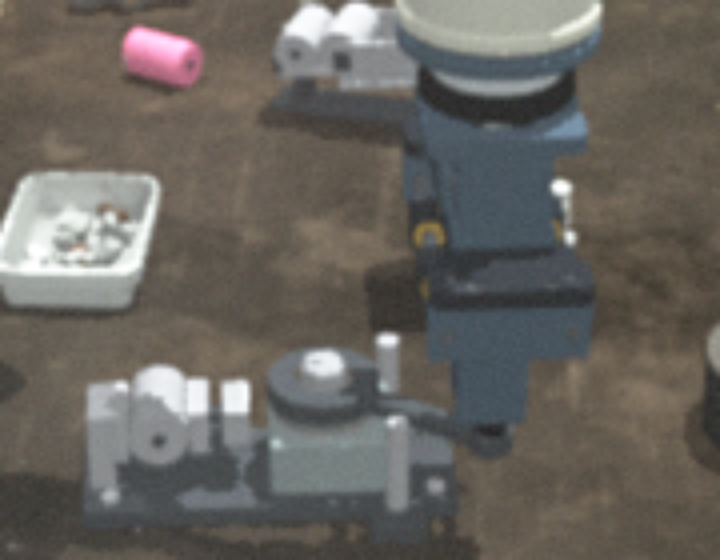

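The pad has come up to the blank, which has shifted towards the fixed jaw. There is no stop force yet. I'll swing back, then make a slower fourth swing and watch the force.

```bash
python3 -m creep '[[[0.0275,0.07,0,0,0,0],[0.0315,0.138,0,0,0,0],[0.02,0.2,0,0,0,0],[-0.002,0.25,0,0,0,0],[-0.02,0.278,0,0,0,0]]]' 21 10
python3 -m creep '[[[0.01,-0.015,0,0,0,0],[0.02,-0.03,0,0,0,0],[0.03,-0.048,0,0,0,0],[0.037,-0.065,0,0,0,0],[0.041,-0.077,0,0,0,0]]]' 21 10
python3 - <<'E'
from h import *
import cv2
im=viewer.snapshot("wrist");cv2.imwrite("pics/w15.png",im[0:300,100:400])
print(get_obs()['tcp_pos'],get_obs()['force'])
E
```

```text
clock: 12.15
tcp_pos: [0.611, -0.1644, 0.2739]
eef_rot: [[-0.994, -0.11, -0.004], [-0.11, 0.994, 0.003], [0.004, 0.003, -1.0]]
force: [0.9, -0.6, -0.3]
finger_gap: 0.0209
clock: 12.65
tcp_pos: [0.6279, -0.1965, 0.2737]
eef_rot: [[-0.994, -0.109, -0.004], [-0.109, 0.994, 0.003], [0.003, 0.003, -1.0]]
force: [1.9, 3.8, -0.2]
finger_gap: 0.0208
[ 0.62785423 -0.19693223  0.27368819] [ 1.35460465  0.30963356 -1.06076961]
```

View pics/w15.png

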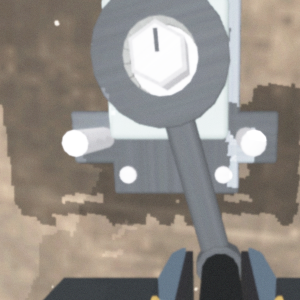

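```bash
python3 -m creep '[[[0.003,-0.015,0,0,0,0],[0.006,-0.03,0,0,0,0],[0.008,-0.046,0,0,0,0],[0.009,-0.063,0,0,0,0],[0.01,-0.08,0,0,0,0]]]' 21 10
python3 - <<'E'
from h import *
import cv2
im=viewer.snapshot("wrist");cv2.imwrite("pics/w16.png",im[0:300,150:450])
print(get_obs()['tcp_pos'],get_obs()['force'])
E
```

```text
clock: 13.2
tcp_pos: [0.6327, -0.2278, 0.2736]
eef_rot: [[-0.994, -0.109, -0.002], [-0.109, 0.994, 0.005], [0.001, 0.005, -1.0]]
force: [11.2, 21.7, -2.9]
finger_gap: 0.0317
[ 0.63278302 -0.22868386  0.27363785] [12.70644515 20.97675965 -3.02255681]
```

View pics/w16.png

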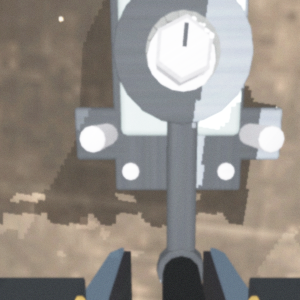

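The mark turned about 10° more, and then the force rose to about 24 N with the fingers spread to 31.7 mm against the 10 N grip. That looks like the stop. I'll stiffen the fingers to confirm it.

```bash
python3 -m creep '[[[0,0,0,0,0,0],[0,0,0,0,0,0],[0,0,0,0,0,0],[0,0,0,0,0,0],[0,0,0,0,0,0]]]' 21 35
python3 - <<'E'
from h import *
import cv2
im=viewer.snapshot("wrist");cv2.imwrite("pics/w17.png",im[0:300,150:450])
print(get_obs()['tcp_pos'],get_obs()['force'])
E
```

```text
clock: 13.75
tcp_pos: [0.6327, -0.229, 0.2737]
eef_rot: [[-0.994, -0.109, -0.002], [-0.109, 0.994, 0.005], [0.001, 0.005, -1.0]]
force: [0.4, -0.1, 0.3]
finger_gap: 0.0212
[ 0.63269176 -0.22891393  0.2736295 ] [-1.00701821  0.05956977 -0.29922803]
```

View pics/w17.png

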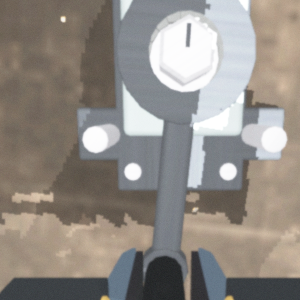

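The lever moved on about 10 mm and the force dropped to zero, so it may not be at the stop yet. I'll continue in small steps with the stiffer fingers.

```bash
python3 -m creep '[[[0,-0.006,0,0,0,0],[0,-0.012,0,0,0,0],[0,-0.018,0,0,0,0],[0,-0.024,0,0,0,0],[0,-0.03,0,0,0,0]]]' 21 45
python3 - <<'E'
from h import *
import cv2
im=viewer.snapshot("wrist");cv2.imwrite("pics/w18.png",im[0:300,150:450])
print(get_obs()['tcp_pos'],get_obs()['force'])
E
```

```text
clock: 14.3
tcp_pos: [0.6327, -0.2412, 0.2737]
eef_rot: [[-0.994, -0.109, -0.002], [-0.109, 0.994, 0.005], [0.001, 0.005, -1.0]]
force: [0.3, 1.0, 0.1]
finger_gap: 0.0207
[ 0.63270095 -0.24147456  0.2736876 ] [-0.32876467 -0.80236667  0.63209148]
```

View pics/w18.png

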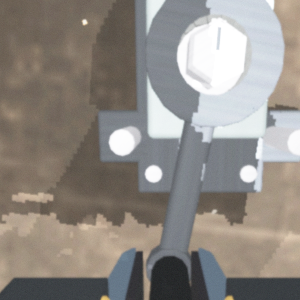

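```bash
python3 - <<'E'
import cv2,numpy as np
cs={'w14':(168,90),'w15':(160,52),'w16':(186,48),'w17':(188,48),'w18':(218,52)}
out=[]
for n,(x,y) in cs.items():
    im=cv2.imread(f"pics/{n}.png")
    y0=max(y-40,0)
    c=im[y0:y0+80,x-40:x+40]
    out.append(cv2.resize(c,(260,260),interpolation=cv2.INTER_CUBIC))
out.append(np.zeros_like(out[0]))
cv2.imwrite("pics/marks.png",np.vstack([np.hstack(out[:3]),np.hstack(out[3:])]))
E
```

```text
(no output)
```

View pics/marks.png

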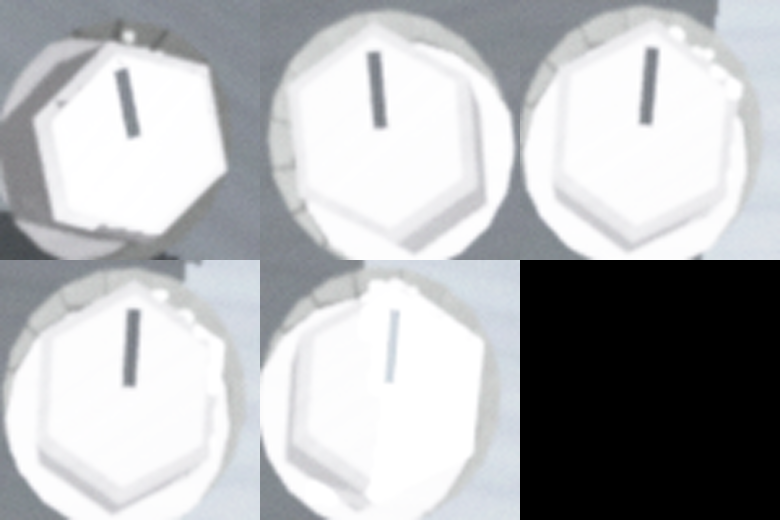

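The bolt's mark stands still from w16 on, at +3.7°, +3.0° and +4.8°, while the lever moved on freely. So the bolt met its stop at w16, and the stiffer push then probably made the ratchet skip a tooth. I'll check the total rotation since the start and where the pad is.

```bash
python3 - <<'E'
from h import *
import cv2
im=cv2.imread("pics/w9.png");c=cv2.resize(im[28:108,197:277],(400,400),interpolation=cv2.INTER_CUBIC)
s=viewer.snapshot("side");d=cv2.resize(s[250:330,245:345],(500,400),interpolation=cv2.INTER_CUBIC)
im0=cv2.imread("pics/side0.png")
cv2.imwrite("pics/cmp.png",np.hstack([c[:, :300],d]))
E
```

```text
(no output)
```

View pics/cmp.png

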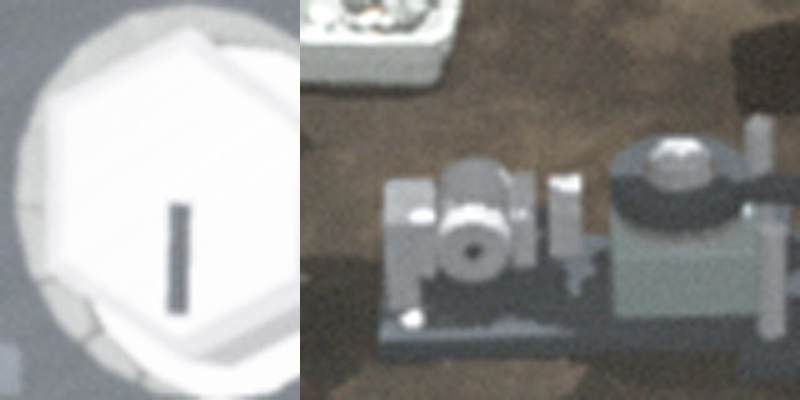

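The mark has turned 183° (3.19 rad) in all, which agrees with the 3.2 stop. The blank now touches the fixed jaw, with the pad against it. As a last check I'll push on gently with a soft grip to see whether the bolt still resists once the pawl engages again.

```bash
python3 -m creep '[[[-0.002,-0.01,0,0,0,0],[-0.004,-0.02,0,0,0,0],[-0.007,-0.03,0,0,0,0],[-0.01,-0.038,0,0,0,0],[-0.012,-0.045,0,0,0,0]]]' 21 10
python3 -m creep '[[[-0.003,-0.01,0,0,0,0],[-0.005,-0.015,0,0,0,0],[-0.007,-0.02,0,0,0,0],[-0.01,-0.025,0,0,0,0],[-0.012,-0.03,0,0,0,0]]]' 21 10
python3 - <<'E'
from h import *
import cv2
im=viewer.snapshot("wrist");cv2.imwrite("pics/w19.png",im[0:300,230:530])
print(get_obs()['tcp_pos'],get_obs()['force'])
E
```

```text
clock: 14.9
tcp_pos: [0.6285, -0.2581, 0.2737]
eef_rot: [[-0.994, -0.108, -0.0], [-0.108, 0.994, 0.007], [-0.001, 0.007, -1.0]]
force: [9.9, 18.2, -0.5]
finger_gap: 0.0212
clock: 15.4
tcp_pos: [0.6235, -0.2705, 0.2737]
eef_rot: [[-0.994, -0.108, -0.0], [-0.108, 0.994, 0.007], [-0.001, 0.007, -1.0]]
force: [0.3, -0.4, -0.6]
finger_gap: 0.0213
[ 0.62341404 -0.27073571  0.27368499] [-0.18580737 -0.66803806  0.60270267]
```

View pics/w19.png

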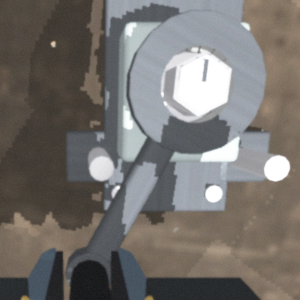

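At q≈0.38 it re-engaged, about one tooth on. It resisted at about 20 N and skipped again, and the mark stayed at about +4°. So the bolt is at its stop. Opening the fingers and leaving straight up.

```bash
python3 -m creep '[[[0,0,0,0,0,0],[0,0,0,0,0,0],[0,0,0,0,0,0],[0,0,0.02,0,0,0],[0,0,0.06,0,0,0]]]' 45 10
python3 -m creep '[[[0,0,0.08,0,0,0],[0,0,0.16,0,0,0],[0,0,0.24,0,0,0],[0,0,0.32,0,0,0],[0,0,0.38,0,0,0]]]' 45 10
python3 -m creep '[[[-0.06,0.01,0,0,0,0],[-0.14,0.02,0,0,0,0],[-0.23,0.04,0,0,0,0],[-0.32,0.05,0,0,0,0],[-0.38,0.06,0,0,0,0]]]' 45 10
python3 -m creep '[[[0,0,0,0,0,0],[0,0,0,0,0,0],[0,0,0,0,0,0],[0,0,0,0,0,0],[0,0,0,0,0,0]]]'
python3 - <<'E'
from h import *
import cv2
for n in("wrist","side","scene"):
    im=viewer.snapshot(n);cv2.imwrite(f"pics/{n}20.png",im)
    if n=="side": cv2.imwrite("pics/d20.png",cv2.resize(im[165:330,240:420],None,fx=3.5,fy=3.5))
E
```

```text
clock: 15.95
tcp_pos: [0.6232, -0.2705, 0.2973]
eef_rot: [[-0.994, -0.108, -0.002], [-0.108, 0.994, 0.008], [0.001, 0.008, -1.0]]
force: [-0.0, 1.1, 0.5]
finger_gap: 0.045
clock: 16.45
tcp_pos: [0.6231, -0.2703, 0.4523]
eef_rot: [[-0.994, -0.108, 0.0], [-0.108, 0.994, 0.007], [-0.001, 0.007, -1.0]]
force: [0.6, -0.0, -0.1]
finger_gap: 0.0452
clock: 16.95
tcp_pos: [0.469, -0.2457, 0.453]
eef_rot: [[-0.994, -0.108, 0.0], [-0.108, 0.994, 0.007], [-0.001, 0.007, -1.0]]
force: [0.4, -1.1, -0.1]
finger_gap: 0.0454
clock: 17.45
tcp_pos: [0.4695, -0.2458, 0.4528]
eef_rot: [[-0.994, -0.109, -0.0], [-0.109, 0.994, 0.007], [-0.001, 0.007, -1.0]]
force: [0.6, -0.8, 0.6]
finger_gap: 0.045
```

View pics/wrist20.png

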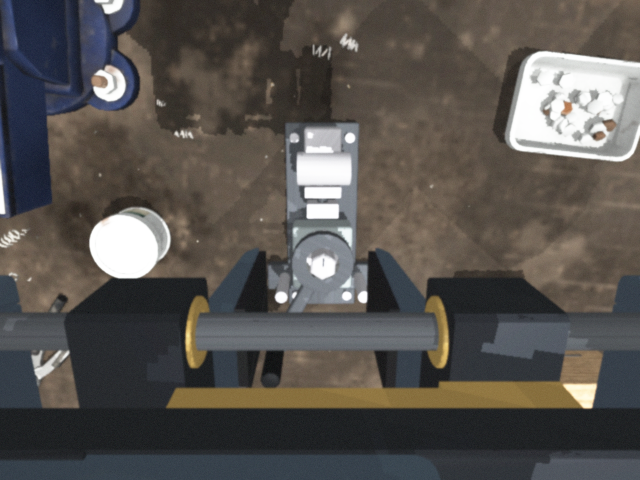

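View pics/d20.png

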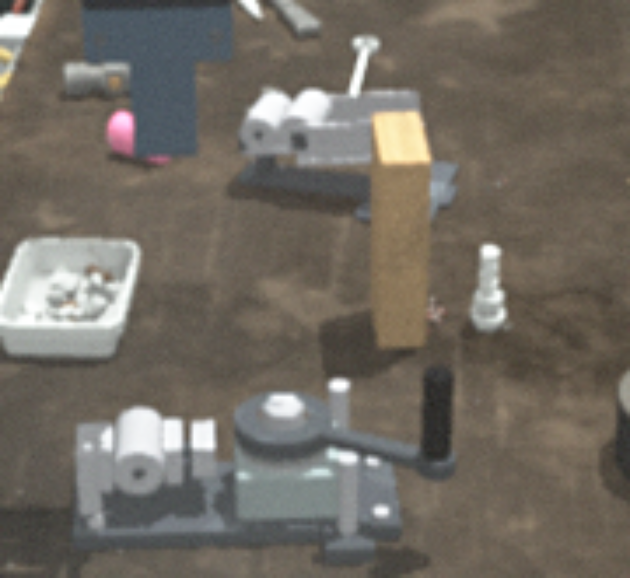

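View pics/scene20.png

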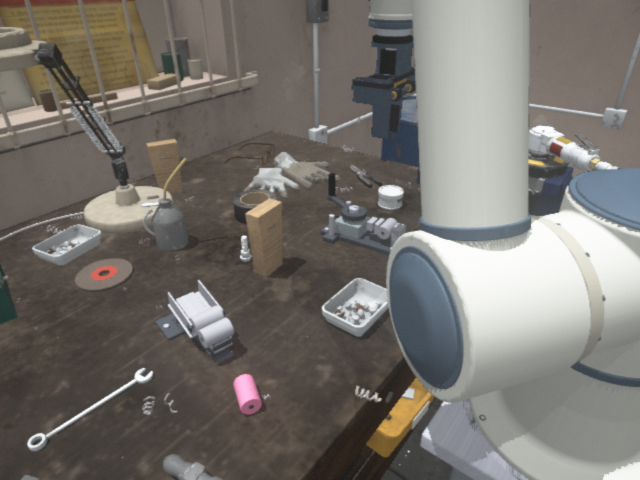

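The blank is held between the pad and the fixed jaw: wrist view (324,169), central on the seat, which is at 323. Two blanks lie at the lip. The wood block (267,238), small bolt (245,250), tin (390,196), tray and pink decoy are where they were at the start, and the robot touches nothing. Handing in.

```bash
python3 - <<'E'
from h import *
print(get_obs()['clock']);print(workorder.finish_job())
E
```

```text
17.6
the job is handed in; nothing more can be done
None
```

The job is done and handed in at 17.6 s. The front blank is on the clamp seat, gripped by the pad, with the bolt tightened to its stop.

- **Rack:** I took the front blank by its end faces, and the two behind it rolled down to the lip. They are still in the rack.
- **Placing:** I laid the blank about 1 mm off centre across the seat and let go before tightening. The last pictures show it central, between the pad and the fixed jaw.
- **Tightening:** It took four clockwise swings. The bolt-head mark turned about 183° (3.19 rad) in all, which fits the 3.2 rad stop. It then stayed still while the lever met about 20–24 N.
- **Surroundings:** In the last pictures, the things standing round about and the pink look-alike are where they were at the start. The robot was touching nothing.

**Two things did not go smoothly:**
- **Lever at the stop:** When I stiffened the fingers to confirm the stop, the lever moved on without the bolt, apparently skipping a ratchet tooth. It did this again on the gentler check. The bolt did not turn back either time.
- **Contact force:** Setting the blank down gave a brief force reading of about 26 N.

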